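# Zero the flask reader and hold a culture flask in its light path

## Robot

A 6-joint arm with a two-finger parallel gripper is mounted at the origin on the work surface. World frame = base frame: x ahead of the robot, y to its left, z up, the work surface at z = 0. Lengths are in mm, angles in rad, forces in N, time in s.
With the tool pointing down it reaches from about 275 to 825 mm from the base axis. Payload 4.9 kg.
Tool frame: the origin (TCP) lies at the very end of the fingers, on their centre line; the grasp point (between the pads) lies 19 mm behind it; z points along the fingers, y is the direction in which the jaws open and shut (so a half turn about z gives the same grasp; the last joint's range is limited). The gripper opens to 85 mm and grips with 20 to 120 N. Pads are 22 mm wide; open, the fingers measure 114 mm over their backs; the gripper's body (76 mm by 85 mm) begins 54 mm behind the grasp point. The pads swing forward as they close: fully open they stand 13 mm farther back than shut.
Start: joints at [-1.338, 0.326, -0.193, 1.052, 0, 1.437], TCP at [197.259, -513.427, 231.281] pointing down, gripper open.
Joint ranges: [-2.65, 2.65], [-0.97, 1.79], [-1.3, 1.35], [-1.93, 2.1], [-1.47, 1.37], [-3.14, 3.14]. Speed limits (rad/s): [2.57, 2.57, 3.14, 3.14, 3.14, 3.14].

## Interface

Orientations are given as [roll, pitch, yaw] about the fixed x, y, z axes, in that order (R = Rz(yaw) Ry(pitch) Rx(roll)).
In Python, from bench import bot, solve_ik, imaging gives the robot as it stands. Calls block until the motion is done:
- bot.move_ptp(position, orientation): joint-space move of the TCP to a pose.
- bot.movel(position, rot=None, max_speed=150, threshold=None): straight line of the TCP; rot=None keeps the orientation; max_speed is the mean speed in mm/s. With threshold (N) it stops when the force on the tool has changed by that much, and returns True; else False.
- bot.move_j(angles): joint-space move.
- bot.grip(opening, effort=None): opening from 0.0 (shut) to 1.0 (fully open); effort is the grip in N (None keeps the last); returns when the fingers have stopped.
- bot.dwell(seconds).
- solve_ik(position, orientation): joint angles nearest the present ones, or None.
- bot.get_state(): the state.
- imaging.capture(name): name is "scene" or "top"; returns the picture (400x640x3 uint8, blue, green, red); there is no depth.
- imaging.camera_model(name): a dict with "K" (3x3 intrinsics, pixels), "position" and "rotation" of the camera in the world. Camera axes: x right, y up, looking along -z (the intrinsics and any distortion apply to the point x, -y, -z); pixel columns grow to the right and rows downward; lengths in mm; the calibration is good to about 2 mm. A picture is of the moment at which its call begins. camera_model takes no time and is no camera call.
A pose or a line that the arm cannot do raises bot.IKError and nothing moves.
- bot.sign_off(): hands the job in, once; it reports no verdict.
The state is a dict: "t": time; "qpos": joint angles; "joint_velocities": joint speeds; "effort": joint torques, N m; "tcp_pos": TCP position; "orientation": TCP orientation; "contact_force": force on the tool from outside, world axes, zero at the start; "wrist_torque": the same for the moment, N m; "opening": opening from 0.0 (shut) to 1.0 (fully open).
Only numpy, scipy, OpenCV 4.12 (cv2) and the standard library are available. Lean on these libraries where they do the work, as an engineer would, in place of code of your own. Each camera call takes 0.05 s, during which the arm holds its last target.

## Task

Take a reading of the green culture flask. While the reader's well is still empty, zero the reader: press its blue plunger fully down to the stop and let it spring back up. Then take the green flask from the wire rack by its white cap, keep it upright, pass it down through the slot in the reader's black collar and push it against the sprung lift inside until the lift is fully down on its stop; finish while still holding the flask down there by its cap (let go, it would pop up out of the light path), with the other flasks and everything else on the table left standing where they are.

Things in the scene. Friction and masses are not known exactly. Their poses are not given: they have to be found in the camera images.
- flask_green: The flask to read, the only dense green one on the rack: sealed, 0.1 kg, 96 mm tall. Origin at the centre of its underside; z up. Flat body 25 mm thick (x), 50 mm wide (y), straight to 50 mm up, foot bevelled 2 mm, then shoulders and a 20 mm neck; round white cap, 28 mm in diameter, 74 to 96 mm up. Half a turn about z changes nothing. Two more such flasks stand on the rack, 110 mm apart.
- flask_cap (a point): Centre of the green flask's white cap, 85 mm above its underside, on its axis.
- reader: The flask reader, a fixed white bench photometer 190 mm deep (x), 260 mm wide (y), deck 78 mm above the table. Origin on the table under its centre; x from its front to its back, y to its left, z up. On the deck: the black collar with the slot at x 20, y -60 mm and the blue plunger at x 20, y 70 mm; nothing else rises more than 5 mm over the deck.
- reader_slot (a point): Centre of the slot's mouth, level with the top of the black collar, 90 mm above the table (collar 75 by 100 mm, 12 mm above the deck). Axes as the reader's: slot 27 mm wide along x, 52 mm long along y, 2 mm more than the flask each way, with a 4 mm, 45 degree lead-in bevel round its mouth. 16 mm further down the well gets a little wider.
- lift_top (a point): Centre of the top of the white sprung lift plate inside the well, on which the flask's underside comes to stand: 42 mm below the slot's mouth when up, 54 mm below it on its stop. The axis of the well passes through it.
- lift (a joint): Travel of the sprung lift in m: 0 up, 0.012 fully down on its stop. Spring about 3.5 N at the top and 6.5 N at the stop: the flask's weight alone does not press it down, and it comes back up when let go.
- plunger (a joint): Travel of the zeroing plunger in m: 0 up, 0.010 fully down on its stop. Spring about 3 N at the top and 8 N at the stop; returns by itself.
- plunger_top (a point): Centre of the top of the plunger's blue mushroom head (33 mm in diameter, 10 mm tall, flat in the middle over 26 mm); 114 mm above the table when up. Pressed straight down.
- rack: White wire rack, fixed, 134 mm (x) by 340 mm (y), wires at 30 mm above the table, on which the three flasks stand in a row along its y. Origin on the table under its centre.
- flask_straw: Bystander on the rack: straw-yellow flask of the same shape. Origin at the centre of its underside.
- flask_pale: Bystander on the rack: pale, nearly clear flask of the same shape. Origin at the centre of its underside.
- erlenmeyer: Bystander: conical flask with a foil cap, 84 mm in diameter, 138 mm tall, beyond the rack. Origin at the centre of its underside.
- media_bottle: Bystander: bottle with a blue cap, 86 mm in diameter, 170 mm tall, to the left of the reader. Origin at the centre of its underside.
- tip_box: Bystander: blue box with a clear lid, 87 by 122 mm, 67 mm tall, at the front right. Origin at the centre of its underside.
- tube_rack: Bystander: orange rack of capped tubes, 90 by 200 mm, 104 mm tall, at the back right. Origin at the centre of its underside.
- timer: Bystander: small white timer, 55 by 75 mm, 22 mm tall, at the front left. Origin at the centre of its underside.
Things that resemble listed ones, but are neither listed nor needed, are in the scene too. Several things have the shape of the flask_green; the one meant has the colours described above.

How it is judged (in metres and radians):
On the way, in this order (a step that is already met when the one before it is completed fails the run):
1. the zeroing plunger is pressed down to its stop while the well is empty (value of joint plunger above 0.009 m and horizontal distance between flask_green and reader_slot above 0.06 m and value of joint lift below 0.002 m), for 0.1 s.
2. the plunger is back up and the green flask has passed upright through the slot (value of joint plunger below 0.003 m and z of flask_green in the frame of reader_slot below -0.03 m and horizontal distance between flask_green and reader_slot below 0.005 m and angle between flask_green's own z axis and vertical below 0.12 rad), for 0.1 s.
At the end, for the whole second after the job is handed in: The green flask is upright (0.1 rad) in the slot (centred within 4 mm, underside over 51 mm below the mouth), holding the lift at least 10 of its 12 mm down (over 2 N), at rest, its cap still between the fingers; the plunger is up again (within 3 mm); the other flasks stand (value of joint lift above 0.01 m and value of joint plunger below 0.003 m and z of flask_green in the frame of reader_slot below -0.051 m and horizontal distance between flask_green and reader_slot below 0.004 m and angle between the y axis of flask_green and the y axis of reader, either way round below 0.1 rad and angle between each of flask_green, flask_straw, flask_pale's own z axis and vertical below 0.1 rad and contact force between flask_green and lift above 2 N and contact force between the fingers and flask_green above 2 N and distance between the grasp point and flask_cap below 0.026 m and linear speed of flask_green below 0.01 m/s); the arm keeps its last pose, push and grip.
It fails at once if the green flask is tipped over (more than about 35 degrees) (angle between flask_green's own z axis and vertical above 0.6 rad).
It fails at once if another flask on the rack is moved by more than 30 mm or tipped (distance of any of flask_straw, flask_pale from where it was at the start of the episode above 0.03 m or angle between any of flask_straw, flask_pale's own z axis and vertical above 0.4 rad).
It fails at once if something else on the table is moved by more than 40 mm or tipped (distance of any of erlenmeyer, media_bottle, tip_box, tube_rack, timer from where it was at the start of the episode above 0.04 m or angle between any of erlenmeyer, tip_box, tube_rack, media_bottle's own z axis and vertical above 0.4 rad).
It also fails if it takes over 58 s, if anything falls off the work surface, if the arm or the gripper's body presses on something with over 40 N, if the wrist force passes 120 N, or if a joint passes its speed limit or range.

## Working session

There is one attempt and no reset: what is moved stays moved. The work goes in short steps, each a Python script; the robot and the scene stay as the last script left them, time stands still between calls to the robot, and variables do not carry over. Pictures are saved under pics/ and viewed, and the job is handed in when it is done.

```bash
ls; mkdir -p pics
python3 - <<'E'
from bench import bot, imaging
import cv2
for n in("scene","top"):
    im=imaging.capture(n); cv2.imwrite(f"pics/{n}0.png",im)
    m=imaging.camera_model(n); print(n,m)
print(bot.get_state())
E
```

```text
pics
scene {'K': array([[416.61147158,   0.        , 318.28969836],
       [  0.        , 416.61147158, 199.98564249],
       [  0.        ,   0.        ,   1.        ]]), 'position': array([ 927.80353524, -760.59694989, 1148.61454043]), 'rotation': array([ 0.73011357, -0.00706314,  0.47701001])}
top {'K': array([[495.53090994,   0.        , 317.79444853],
       [  0.        , 495.53090994, 200.70837128],
       [  0.        ,   0.        ,   1.        ]]), 'position': array([ 317.75389885,   62.0095618 , 1773.94259203]), 'rotation': array([ 0.11878358,  0.00977427, -1.5511006 ])}
{'t': 0.1, 'qpos': array([-1.33823086e+00,  3.26855179e-01, -1.93478991e-01,  1.05199421e+00,
        8.87894809e-06,  1.43659842e+00]), 'joint_velocities': array([ 0.00056476, -0.0019103 ,  0.00239554, -0.00097142,  0.00040165,
       -0.0015683 ]), 'effort': array([ 2.90599519e-04, -4.44240296e+01,  2.63037908e+01,  7.82466639e-03,
       -1.85881349e-04, -8.32327231e-06]), 'tcp_pos': array([ 197.12247035, -512.91059709,  230.58993244]), 'orientation': array([-3.14007557e+00, -2.13780288e-04,  3.66763208e-01]), 'contact_force': array([0.40593789, 0.58100894, 0.18477979]), 'wrist_torque': array([ 0.01656514, -0.04622469,  0.04284984]), 'opening': 1.0001678337632762}
```

View pics/scene0.png

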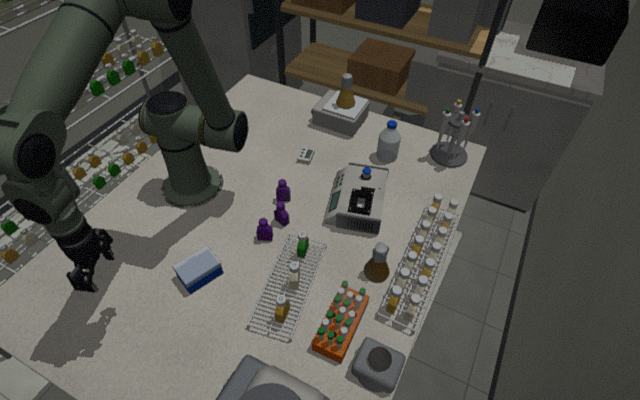

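View pics/top0.png

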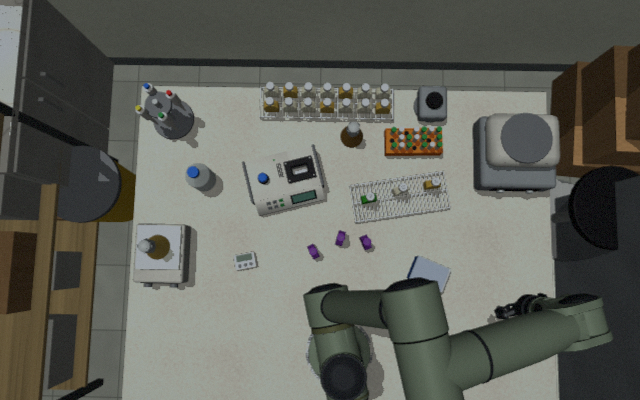

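The scene view shows the green flask at (302,245), the pale one at (294,272) and the straw one at (281,308). In the top view they are at about (369,198), (401,190) and (432,184). The reader is at (285,180) top, with the plunger at (263,178) and the slot at (301,170). Next I'll check the rotation convention and take enlarged crops.

```bash
cat > h.py <<'E'
import numpy as np, cv2
from scipy.spatial.transform import Rotation as Rn
from bench import bot, imaging, solve_ik
CONV="euler"
def cam(n):
    m=imaging.camera_model(n); r=np.array(m["rotation"])
    R=Rn.from_euler("xyz",r).as_matrix() if CONV=="euler" else Rn.from_rotvec(r).as_matrix()
    return np.array(m["K"]),np.array(m["position"]),R
def proj(n,p):
    K,c,R=cam(n); q=R.T@(np.asarray(p,float)-c); q=K@np.array([q[0],-q[1],-q[2]]); return q[:2]/q[2]
def ray(n,uv):
    K,c,R=cam(n); d=np.linalg.inv(K)@np.array([uv[0],uv[1],1.]); d=R@np.array([d[0],-d[1],-d[2]]); return c,d/np.linalg.norm(d)
def onplane(n,uv,z):
    c,d=ray(n,uv); return c+d*(z-c[2])/d[2]
def tri(us,ut):
    A=[];b=[];
    for n,u in(("scene",us),("top",ut)):
        c,d=ray(n,u); P=np.eye(3)-np.outer(d,d); A.append(P); b.append(P@c)
    x=np.linalg.lstsq(np.vstack(A),np.hstack(b),rcond=None)[0]
    return x,[np.round(proj(n,x)-u,2) for n,u in(("scene",us),("top",ut))]
E
python3 - <<'E'
import h,cv2
from h import *
for c in("euler","rotvec"):
    h.CONV=c
    for n in("scene","top"): print(c,n,proj(n,[0,0,0]),proj(n,[197,-513,230]))
s=cv2.imread("pics/scene0.png");t=cv2.imread("pics/top0.png")
a=cv2.resize(s[150:340,240:400],None,fx=3,fy=3,interpolation=cv2.INTER_CUBIC)
b=cv2.resize(t[140:225,235:455],None,fx=3.6,fy=3.6,interpolation=cv2.INTER_CUBIC)
cv2.imwrite("pics/ca.png",a);cv2.imwrite("pics/cb.png",b)
E
```

```text
euler scene [191.5475256  185.02275771] [103.6609994  277.69318399]
euler top [338.81052614 352.21607233] [510.39176547 303.43970637]
rotvec scene [121.44112222 159.44712905] [ 13.04605828 252.04191799]
rotvec top [374.66330063 326.92439736] [550.91747493 280.2697343 ]
```

View pics/ca.png

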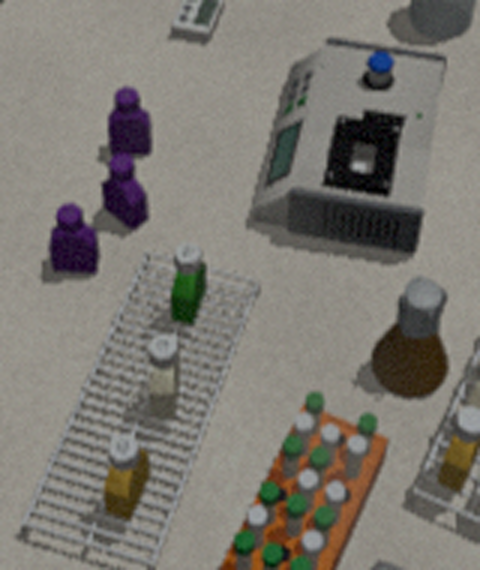

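View pics/cb.png

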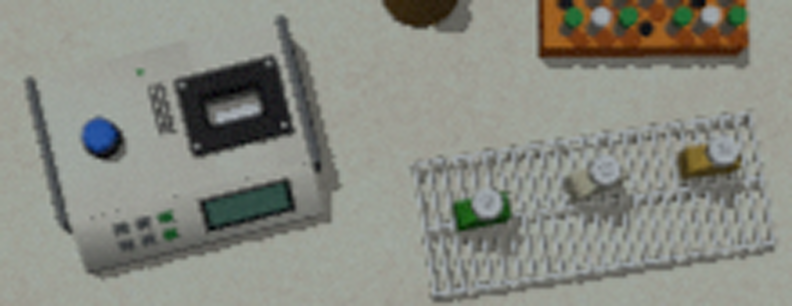

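The Euler convention fits: the base projects to (192,185) and the TCP to (104,278). Three things could be the green flask:
- The flask on the wire rack at scene (302,245) and top (369,198). It is dense green with a white cap.
- The pale and straw flasks beside it, and the purple flasks, which are the wrong colour.
- The flasks on the rear and left racks, which are not on the listed rack.

The crop confirms the first one. Next I'll average frames and measure.

Run:
```python
from h import *
for n in("scene","top"):
    im=np.mean([imaging.capture(n).astype(float) for _ in range(8)],0); np.save(f"pics/{n}_avg.npy",im)
S=np.load("pics/scene_avg.npy").astype(np.uint8);T=np.load("pics/top_avg.npy").astype(np.uint8)
F=8
def crop(im,x0,y0,x1,y1): return cv2.resize(im[y0:y1,x0:x1],None,fx=F,fy=F,interpolation=cv2.INTER_CUBIC)
def big(mask,k=1):
    c,_=cv2.findContours(mask,cv2.RETR_EXTERNAL,cv2.CHAIN_APPROX_NONE); return sorted(c,key=cv2.contourArea)[::-1][:k]
def full(p,x0,y0): return (np.asarray(p)+0.5)/F-0.5+[x0,y0]
boxes={"scene":{"plunger":(355,160,380,185),"cap":(290,228,314,244),"green":(290,232,314,262),"collar":(342,180,382,222),"pale":(285,258,305,275),"straw":(270,290,292,308)},
"top":{"plunger":(252,168,275,188),"cap":(362,190,378,206),"green":(355,188,382,208),"collar":(280,152,320,186),"pale":(392,180,412,196),"straw":(424,174,444,192)}}
for n,im in(("scene",S),("top",T)):
    for k,b in boxes[n].items():
        c=crop(im,*b); hsv=cv2.cvtColor(c,cv2.COLOR_BGR2HSV)
        if k=="plunger": m=cv2.inRange(hsv,(100,110,50),(130,255,255))
        elif k=="green": m=cv2.inRange(hsv,(45,90,20),(80,255,255))
        elif k=="collar": m=cv2.inRange(hsv,(0,0,0),(180,255,75))
        else: m=cv2.inRange(hsv,(0,0,165),(180,60,255))
        ct=big(m)[0]; M=cv2.moments(ct); cen=full([M["m10"]/M["m00"],M["m01"]/M["m00"]],b[0],b[1])
        r=cv2.minAreaRect(ct)
        print(n,k,np.round(cen,2),"area",round(cv2.contourArea(ct)/F/F,1),"rect",np.round(full(r[0],b[0],b[1]),2),np.round(np.array(r[1])/F,2),round(r[2],1))
        v=c.copy(); cv2.drawContours(v,[ct],-1,(0,0,255),1); cv2.imwrite(f"pics/m_{n}_{k}.png",v)
def row(n):
    v=[cv2.imread(f"pics/m_{n}_{k}.png") for k in("collar","plunger","green","cap")]
    H=max(i.shape[0] for i in v); return np.hstack([cv2.copyMakeBorder(i,0,H-i.shape[0],0,0,0) for i in v])
for n in("scene","top"):
    r=row(n); f=min(1,800/r.shape[1]); cv2.imwrite(f"pics/row_{n}.png",cv2.resize(r,None,fx=f,fy=f))
```

```text
scene plunger [366.4  170.25] area 45.9 rect [366.5  170.41] [7.59 7.76] 47.5Traceback (most recent call last):
  File "<stdin>", line 19, in <module>
IndexError: list index out of range
```

Run:
```python
from h import *
S=np.load("pics/scene_avg.npy").astype(np.uint8);T=np.load("pics/top_avg.npy").astype(np.uint8)
g=lambda im,b:cv2.cvtColor(im[b[1]:b[3],b[0]:b[2]],cv2.COLOR_BGR2GRAY)
print(g(S,(295,230,310,246)));print(g(T,(362,190,378,206)))
def f(im,b,w=390): c=im[b[1]:b[3],b[0]:b[2]]; return cv2.resize(c,(w,int(w*c.shape[0]/c.shape[1])),interpolation=cv2.INTER_CUBIC)
bs=[f(S,(340,180,385,224)),f(T,(278,150,322,188)),f(S,(285,225,320,265)),f(T,(352,183,387,213))]
H=max(i.shape[0] for i in bs); P=[cv2.copyMakeBorder(i,0,H-i.shape[0],0,0,0) for i in bs]
v=np.vstack([np.hstack(P[:2]),np.hstack(P[2:])]); cv2.imwrite("pics/four.png",cv2.resize(v,None,fx=.66,fy=.66))
```

```text
[[144 141 144 143 143 145 148 147 148 148 145 144 144 145 145]
 [141 141 144 144 148 148 150 144 151 152 150 145 147 146 146]
 [141 142 142 146 152 153 139 128 143 146 151 142 143 147 147]
 [143 143 140 142 156 151 131 128 143 139 152 142 133 145 147]
 [133 144 139 131 155 146 118 133 145 149 155 144 121 148 148]
 [137 148 138 110 149 151 133 147 150 155 151 128 127 149 149]
 [134 133 119  82 121 153 155 158 155 146 129 103 127 150 149]
 [134 130 120  70  79 120 125 125 122 115 102  82  94 122 148]
 [143 144 142  88  66  76  77  74  76  83  82  67  51  86 144]
 [134 148 152 123  69  67  70  74  71  71  72  61  40  77 139]
 [129 134 141 122  72  68  73  75  73  74  69  46  38  77 138]
 [121 131 132 110  72  72  73  71  77  75  62  42  40  84 148]
 [129 138 126  94  61  64  66  66  73  70  55  38  42  86 152]
 [131 125 110  65  52  57  62  64  71  69  45  37  35  75 131]
 [134 134 118  61  50  57  59  61  67  68  40  37  36  73 126]
 [123 124  99  59  53  56  59  63  67  63  40  38  39  68 120]]
[[160 120 144 156 160 119 140 155 160 118 143 157 161 119 143 155]
 [158 119 145 158 160 12
[... 281 characters left out ...]
 135 154 162 100  63 102 144]
 [ 80  79  69  71 136 160 159 152 137 138 156 162 120  68  82 141]
 [ 61  62  62  66 119 155 163 150 132 151 161 163 106  55  73 140]
 [ 57  65  65  67  77 142 162 160 156 160 162 138  83  50  70 139]
 [ 59  64  65  68  67  95 140 160 163 162 143  93  56  46  61 111]
 [ 51  61  67  71  75  70  90 104  96 100  80  47  33  32  66  94]
 [ 44  61  67  61  48  40  44  47  43  42  34  27  38  53 102 105]
 [ 44  50  44  35  30  29  30  37  56  60  83  87  91  92 115 103]
 [ 41  32  41  51  56  69  91  89  93  95 101  97 101 102 107  98]
 [ 78  85  90  89  93  97  99  96  99 100  98  98 101 101  98  97]
 [109  99  95 103 103 101  93 104 102 100  93 102 105 103  93 103]]
```

View pics/four.png

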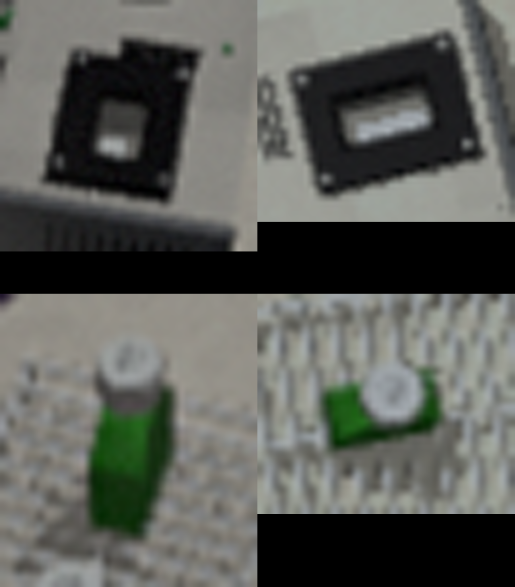

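The collar shows four white corner screws in both views, which make good symmetric features. I'll triangulate the screws, the plunger and the caps.

Run:
```python
from h import *
I={n:np.load(f"pics/{n}_avg.npy").astype(np.uint8) for n in("scene","top")}
F=8
def up(n,b): return cv2.resize(I[n][b[1]:b[3],b[0]:b[2]],None,fx=F,fy=F,interpolation=cv2.INTER_CUBIC)
full=lambda p,b:(np.asarray(p,float)+.5)/F-.5+[b[0],b[1]]
B={"scene":(340,180,385,224),"top":(278,150,322,188)}
scr={}
for n,b in B.items():
    g=cv2.cvtColor(up(n,b),cv2.COLOR_BGR2GRAY)
    th=cv2.morphologyEx(g,cv2.MORPH_TOPHAT,cv2.getStructuringElement(cv2.MORPH_ELLIPSE,(25,25)))
    dark=cv2.morphologyEx((g<75).astype(np.uint8),cv2.MORPH_CLOSE,np.ones((41,41)))
    dark=cv2.erode(dark,np.ones((9,9)))
    m=((th>18)&(dark>0)).astype(np.uint8)
    k,l,st,ce=cv2.connectedComponentsWithStats(m)
    print(n,[(np.round(full(ce[i],b),2).tolist(),int(st[i,4])) for i in range(1,k) if st[i,4]>20])
    # slot hole
    v=up(n,b); v[m>0]=(0,0,255); cv2.imwrite(f"pics/s_{n}.png",v)
# plunger
P={"scene":(355,160,380,185),"top":(252,168,275,188)}; u={}
for n,b in P.items():
    hsv=cv2.cvtColor(up(n,b),cv2.COLOR_BGR2HSV); m=cv2.inRange(hsv,(100,110,50),(130,255,255))
    c=max(cv2.findContours(m,0,1)[0],key=cv2.contourArea); cc,r=cv2.minEnclosingCircle(c); u[n]=full(cc,b); x,y,w,hh=cv2.boundingRect(c)
    print(n,"plunger",u[n],r/F,full((x,y),b),full((x+w,y+hh),b), full(cv2.fitEllipse(c)[0],b))
print("tri",tri(u["scene"],u["top"])); print(onplane("top",u["top"],110),onplane("scene",u["scene"],110))
c=[up("top",(255,155,335,200)) ]
cv2.imwrite("pics/caps.png",np.hstack([cv2.resize(up(n,b),(380,380)) for n,b in(("scene",(290,228,314,252)),("top",(358,185,382,209)))]))
```

```text
scene [([339.9, 181.22], 74), ([353.98, 189.95], 103), ([371.51, 192.36], 273), ([359.31, 205.0], 602), ([349.97, 207.85], 222), ([368.02, 210.9], 120), ([358.19, 214.7], 2777)]
top [([315.11, 165.72], 2892), ([309.08, 157.08], 173), ([285.17, 163.16], 153), ([321.16, 169.26], 84), ([300.48, 170.87], 1585), ([313.36, 174.18], 296), ([284.18, 174.0], 38), ([289.42, 180.14], 261)]
scene plunger [366.375  170.3125] 4.1103081703186035 [362.3125 166.4375] [370.5625 174.0625] [366.40230751 170.2418232 ]
top plunger [262.46463585 177.39363194] 4.995664596557617 [257.5625 172.5625] [267.4375 182.3125] [262.25997925 177.29009056]
tri (array([593.59992113, 272.73398626, 111.43766053]), [array([-0.44,  0.07]), array([-0.22, -0.41])])
[592.42656523 272.11738177 110.        ] [594.3936208  275.24454046 110.        ]
```

View pics/caps.png

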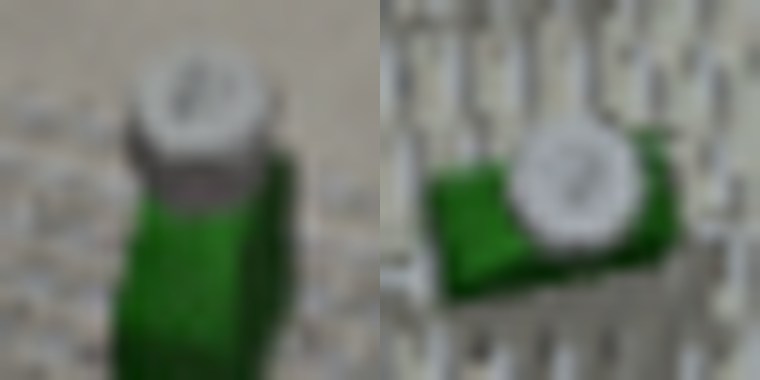

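Run:
```python
from h import *
pr={"++":((371.51,192.36),(285.17,163.16)),"-+":((353.98,189.95),(289.42,180.14)),"+-":((368.02,210.9),(309.08,157.08)),"--":((349.97,207.85),(313.36,174.18))}
X={k:tri(*v) for k,v in pr.items()}
for k,v in X.items(): print(k,np.round(v[0],1),v[1])
c=np.mean([v[0] for v in X.values()],0); print("collar c",c)
for n,i in(("scene",0),("top",1)):
    Q={k:onplane(n,v[i],90) for k,v in pr.items()}; c=np.mean(list(Q.values()),0)
    dy=(Q["++"]+Q["-+"]-Q["+-"]-Q["--"])[:2]/2; dx=(Q["++"]+Q["+-"]-Q["-+"]-Q["--"])[:2]/2
    print(n,"z90",c,"len",np.linalg.norm(dy),np.linalg.norm(dx),"yaw from y",np.degrees(np.arctan2(-dy[0],dy[1])),"from x",np.degrees(np.arctan2(dx[1],dx[0])))
print("slot hole top z~",onplane("top",(300.48,170.87),48))
print("cap",tri((302.2,233.7),(369.8,196.1)))
for z in(126,): print(onplane("scene",(302.2,233.7),z),onplane("top",(369.8,196.1),z))
# reader frame check: plunger rel
# body bottom edge yaw of flask in top: corners
f=lambda x,y:(358+(x-380)/15.83-.5,185+y/15.83-.5)
a=onplane("top",f(450,297),32);b=onplane("top",f(664,258),32);print("edge low",a,b,np.degrees(np.arctan2(-(a-b)[0],(a-b)[1])),np.linalg.norm(a-b))
a=onplane("top",f(432,185),80);b=onplane("top",f(665,133),80);print("edge up",a,b,np.degrees(np.arctan2(-(a-b)[0],(a-b)[1])),np.linalg.norm(a-b))
```

```text
++ [647.  197.9  94. ] [array([-0.26,  0.04]), array([-0.12, -0.24])]
-+ [588.2 181.7  92.3] [array([-0.22,  0.03]), array([-0.11, -0.2 ])]
+- [669.3 115.6  93.2] [array([-0.07,  0.01]), array([-0.03, -0.06])]
-- [610.2  99.8  93. ] [array([-0.19,  0.03]), array([-0.09, -0.16])]
collar c [628.65405858 148.72871609  93.11270462]
scene z90 [628.29981142 151.83499378  90.        ] len 85.54664781942846 61.11735067465697 yaw from y 14.8284483597961 from x 15.93960069790344
top z90 [628.66849106 148.56907354  90.        ] len 85.10806746590953 61.55390863413498 yaw from y 15.367306316918643 from x 15.219726559598858
slot hole top z~ [628.43299981 146.21607462  48.        ]
cap (array([533.50011347, -91.3486313 , 126.5339508 ]), [array([-0.28,  0.04]), array([-0.14, -0.21])])
[533.9871239  -90.47838061 126.        ] [532.85290363 -91.88361485 126.        ]
edge low [519.08231612 -73.02962907  32.        ] [ 528.7385154  -120.70748085   32.        ] 11.449251982739908 48.64586040862446
edge up [537.98438156 -65.17231112  80.        ] [ 550.32910702 -115.72763978   80.        ] 13.722104207961053 52.04069083365437
```

Two-view heights agree with the text:

| Feature | Measured position (mm) | Text height (mm) |
|---|---|---|
| Collar screws | centre (628.6, 149.5), z about 93, yaw about 15.3° | 90 |
| Cap top | (533.4, -91.3), z 126.5 | 126 |
| Plunger head | (594, 274), z about 111 | 114 at its top |

Zeroing the reader comes first.

Run:
```python
from h import *
Y=1.838
bot.grip(0.0,60)
bot.move_ptp([594,274,200],[np.pi,0,Y])
s=bot.get_state();print(s["t"],s["tcp_pos"],s["contact_force"],s["qpos"][5])
bot.movel([594,274,122],max_speed=100)
f0=bot.get_state()["contact_force"]
r=bot.movel([594,274,100.5],max_speed=20,threshold=16)
s=bot.get_state();print(r,s["t"],s["tcp_pos"],s["contact_force"]-f0)
bot.dwell(0.3)
s=bot.get_state();print(s["tcp_pos"],s["contact_force"]-f0)
im=imaging.capture("scene");cv2.imwrite("pics/press.png",cv2.resize(im[110:230,300:460],None,fx=5,fy=5,interpolation=cv2.INTER_CUBIC))
```

```text
4.7583 [594.41576952 273.08007384 200.07767358] [-0.88546767 -0.18302358 -0.61004926] 1.6230613394481856
True 6.5917 [594.1979545  274.07079471 104.23712472] [-2.64308295 -0.6023317   6.91123602]
[594.18402987 274.07565964 104.33107397] [-2.08235479 -1.04923395  6.94170603]
```

View pics/press.png

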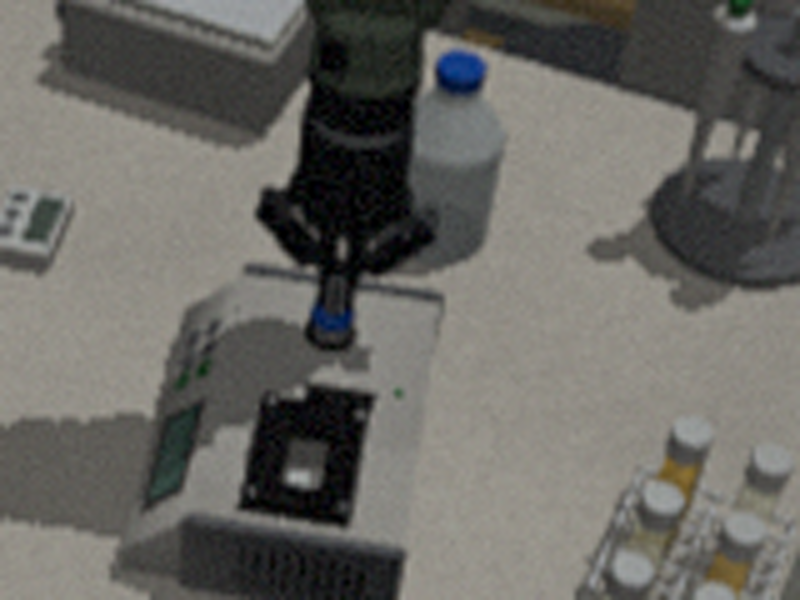

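The shut fingers are on the blue head at crop (332,318) and it is pressed down, but 6.9 N leaves it unclear whether it is on its stop. I'll step down until the force rises stiffly.

Run:
```python
from h import *
for z in(103.8,103.3,102.8,102.3):
    bot.movel([594,274,z],max_speed=20); bot.dwell(.15)
    s=bot.get_state();print(z,s["t"],s["tcp_pos"],s["contact_force"])
    if s["contact_force"][2]>22: break
bot.dwell(.15)
bot.movel([594,274,180],max_speed=120)
im=imaging.capture("scene");cv2.imwrite("pics/rel.png",cv2.resize(im[110:230,300:460],None,fx=5,fy=5,interpolation=cv2.INTER_CUBIC))
```

```text
103.8 7.3417 [594.19717231 274.08759178 104.69723909] [-1.97996939  0.22982314  7.60052313]
103.3 7.7417 [594.18621921 274.07927877 104.22693757] [-2.16089177 -1.04092345  7.48176511]
102.8 8.1417 [594.22954441 274.09426385 103.90218399] [-2.16952811 -0.81312614  8.73237032]
102.3 8.5417 [594.2202236  274.07960478 103.81393186] [-2.87214205 -1.72055326 11.44851895]
```

View pics/rel.png

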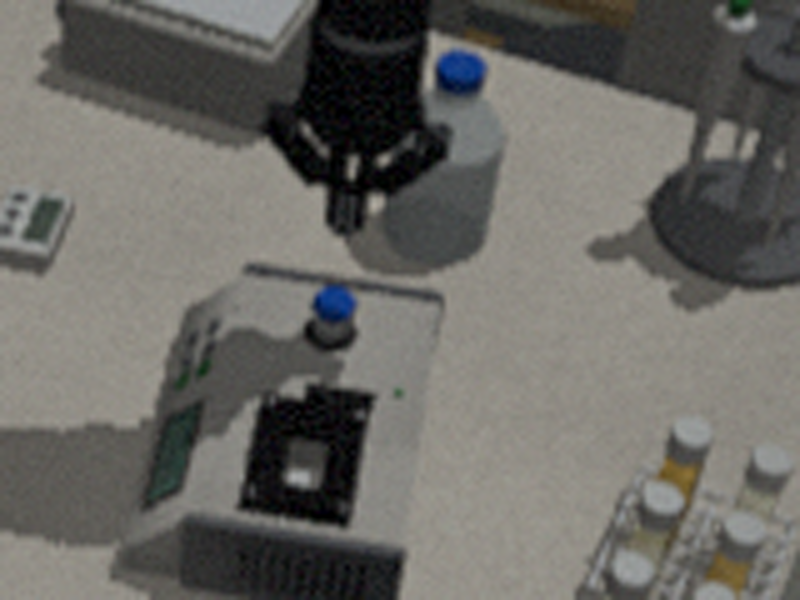

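The head has sprung back up (crop (335,300)). The last 0.5 mm step moved it only 0.09 mm and added 2.7 N, so it was on the stop. Next I'll grasp the cap with the jaws across the thin side of the flask.

Run:
```python
from h import *
Y=np.pi/2+np.radians(12.5)
bot.grip(0.65,60)
bot.move_ptp([533.4,-91.2,190],[np.pi,0,Y])
bot.movel([533.4,-91.2,97],max_speed=90)
bot.dwell(.15)
im=imaging.capture("scene");cv2.imwrite("pics/pre.png",cv2.resize(im[180:300,230:390],None,fx=5,fy=5,interpolation=cv2.INTER_CUBIC))
s=bot.get_state();print(s["t"],s["tcp_pos"],s["orientation"],s["contact_force"],s["opening"])
```

```text
12.875 [533.77335178 -91.32635784  97.52537664] [3.14070128e+00 4.88553254e-04 1.78893291e+00] [-0.16714189 -0.34497102 -0.0297343 ] 0.6516763263244755
```

View pics/pre.png

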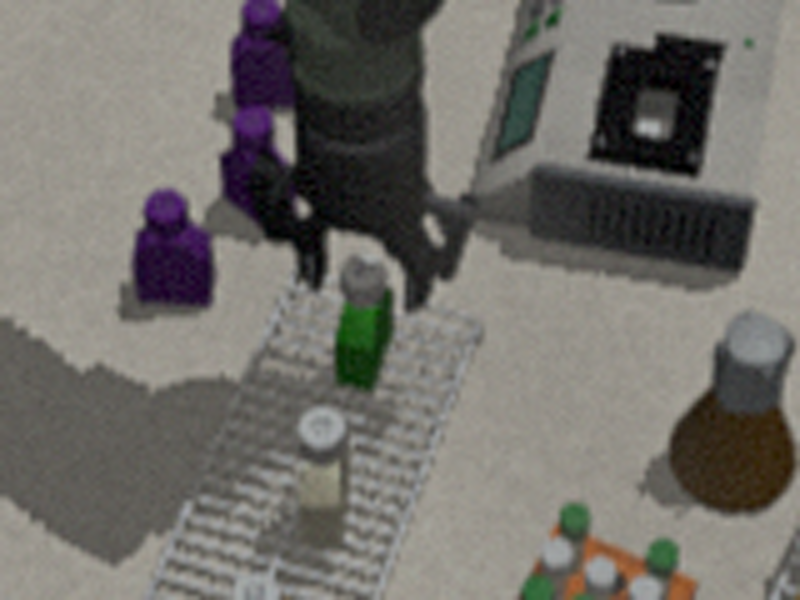

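The cap at crop (365,278) is midway between the fingers at (315,275) and (418,295). Next I'll close, lift, and check how it hangs.

Run:
```python
from h import *
bot.grip(0.0,50)
s=bot.get_state();print(s["t"],s["tcp_pos"],s["contact_force"],s["opening"])
bot.movel([533.4,-91.2,112],max_speed=60)
bot.movel([533.4,-91.2,190],max_speed=120)
s=bot.get_state();print(s["t"],s["tcp_pos"],s["contact_force"],s["opening"])
Y=np.pi/2+np.radians(12.5+2.8)
bot.move_ptp([628.5,149.5,190],[np.pi,0,Y]); bot.dwell(.2)
s=bot.get_state();print(s["t"],s["tcp_pos"],s["orientation"],s["contact_force"],s["opening"])
for n in("scene","top"):
    im=np.mean([imaging.capture(n).astype(float) for _ in range(4)],0).astype(np.uint8); cv2.imwrite(f"pics/{n}_hold.png",im)
    c=im[120:230,300:430] if n=="scene" else im[140:220,250:350]
    cv2.imwrite(f"pics/h_{n}.png",cv2.resize(c,None,fx=6,fy=6,interpolation=cv2.INTER_CUBIC)[:600,:800])
```

```text
13.2417 [533.51955422 -91.29659162  97.37162519] [-0.57163453 -0.02855563  3.3911813 ] 0.3097669274700113
14.4417 [532.86678575 -91.04809761 189.26430964] [-0.67782701 -0.50168687 -1.52651305] 0.3121801503888415
15.6583 [628.57013242 147.75714989 190.24636382] [3.14150342e+00 2.96572550e-04 1.83541114e+00] [ 0.41544864 -1.31147486 -1.13714533] 0.31199536006186396
```

View pics/h_scene.png

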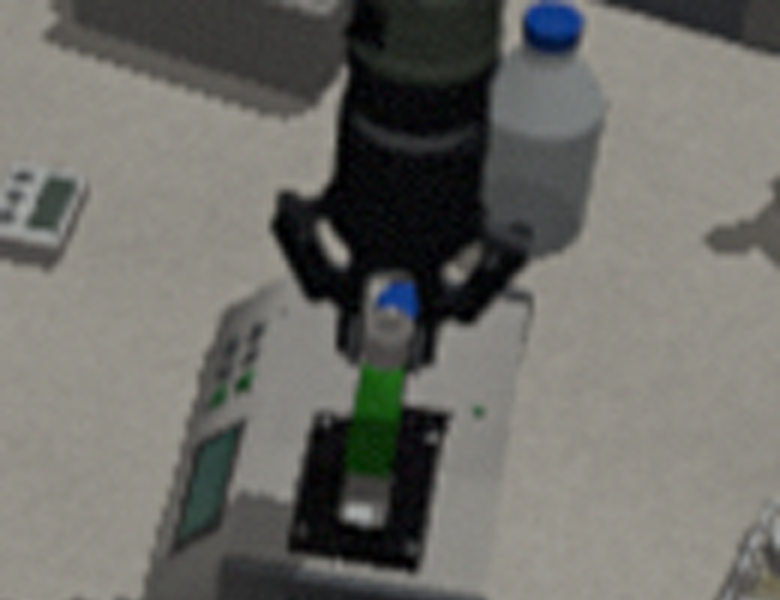

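View pics/h_top.png

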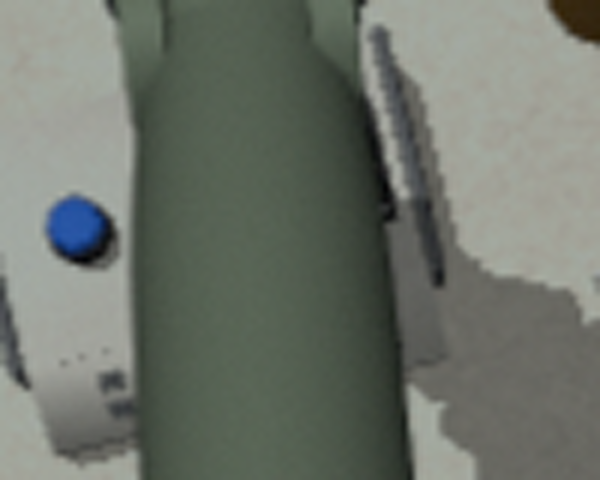

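In the scene view the flask hangs upright over the slot, body foot at about crop (371,470), and the plunger is up. The top view is blocked by the forearm. I'll compare the foot and shoulder of the narrow face with where the slot axis projects.

Run:
```python
from h import *
s=bot.get_state();p=s["tcp_pos"];print(s["t"],p)
im=cv2.imread("pics/scene_hold.png")
F=8;b=(350,176,376,204)
c=cv2.resize(im[b[1]:b[3],b[0]:b[2]],None,fx=F,fy=F,interpolation=cv2.INTER_CUBIC)
m=cv2.inRange(cv2.cvtColor(c,cv2.COLOR_BGR2HSV),(45,90,20),(80,255,255))
for v in(182,186,190,194,196,197,198,199):
    r=int((v+.5-b[1])*F); x=np.flatnonzero(m[r]); 
    if len(x): print("row",v,(x[0]+.5)/F-.5+b[0],(x[-1]+.5)/F-.5+b[0])
a=s["orientation"][2]-np.pi/2
R=np.array([[np.cos(a),-np.sin(a)],[np.sin(a),np.cos(a)]])
z0=30+p[2]-97.4
for z in(z0,z0+2,z0+25,z0+50):
    print("z",z,[np.round(proj("scene",[*(p[:2]+R@[x,-25]),z]),2) for x in(-12.5,0,12.5)])
```

```text
16.0583 [628.50600221 149.39337195 190.06544461]
row 182 359.6875 366.8125
row 186 358.8125 366.1875
row 190 357.6875 366.6875
row 194 356.9375 365.6875
row 196 356.6875 365.4375
row 197 356.9375 364.8125
row 198 356.6875 364.9375
row 199 362.6875 363.9375
z 122.66544461003659 [array([356.66, 198.91]), array([360.4 , 199.51]), array([364.14, 200.11])]
z 124.66544461003659 [array([356.7, 198.5]), array([360.45, 199.1 ]), array([364.2 , 199.71])]
z 147.6654446100366 [array([357.24, 193.79]), array([361.03, 194.4 ]), array([364.83, 195.  ])]
z 172.6654446100366 [array([357.83, 188.54]), array([361.67, 189.15]), array([365.53, 189.75])]
```

The foot and face match the prediction to within about 0.3 px in x. The scene camera reads about 2 mm high in y for both slot and flask, so the offset cancels and (628.3, 149.5) stands. I'll lower gently with a force guard.

Run:
```python
from h import *
bot.movel([628.3,149.5,160],max_speed=60); bot.dwell(.2)
s=bot.get_state();f0=s["contact_force"];print(s["t"],s["tcp_pos"],f0)
for z in(155,151,147,143,138):
    r=bot.movel([628.3,149.5,z],max_speed=20,threshold=8)
    s=bot.get_state();print(z,r,s["t"],np.round(s["tcp_pos"],2),np.round(s["contact_force"]-f0,2),np.round(s["wrist_torque"],2))
    if r: break
im=imaging.capture("scene");cv2.imwrite("pics/ins.png",cv2.resize(im[130:230,310:420],None,fx=6,fy=6,interpolation=cv2.INTER_CUBIC))
```

```text
16.9083 [628.66694482 149.57223775 160.50220071] [ 0.75940405 -0.20495468 -1.65435172]
155 False 17.3083 [628.13 149.47 154.76] [-0.79  0.3   0.91] [ 0.    0.01 -0.02]
151 False 17.6583 [628.12 149.5  150.78] [-0.25 -0.04  0.79] [-0.03  0.01 -0.  ]
147 False 18.0083 [628.14 149.46 146.77] [-0.43 -0.11  0.57] [-0.05 -0.01 -0.04]
143 False 18.3583 [628.15 149.48 142.79] [-0.38  1.19  0.31] [-0.01  0.01  0.02]
138 False 18.7583 [628.1  149.5  137.77] [-0.33  0.17  0.73] [-0.04 -0.02  0.02]
```

View pics/ins.png

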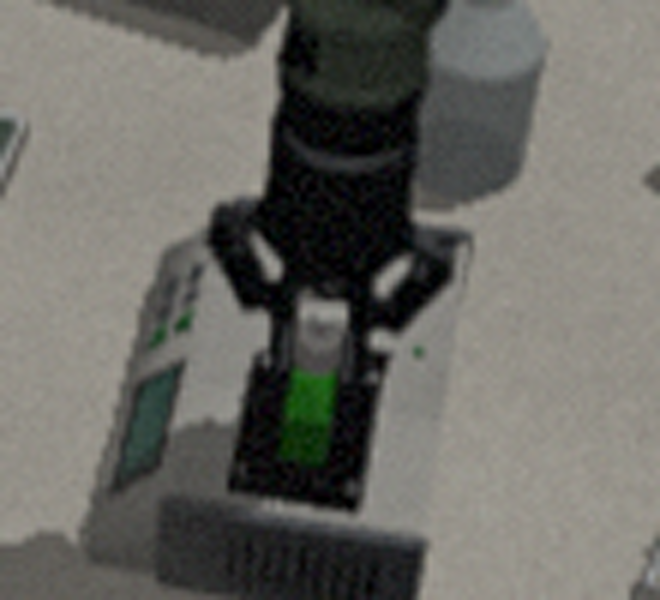

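It went in cleanly. The flask stands in the slot at crop (308,420), about 20 mm deep with no side force. Next I'll go down to the lift and press it to its stop.

Run:
```python
from h import *
f0=np.array([.76,-.2,-1.65])
for z in(128,122,118,114,111,108,106,105,104,103.4,102.9,102.4,101.9,101.4,100.9,100.4):
    r=bot.movel([628.3,149.5,z],max_speed=25,threshold=15)
    if z<106.5: bot.dwell(.15)
    s=bot.get_state();f=s["contact_force"]-f0;print(z,r,round(s["t"],2),np.round(s["tcp_pos"],2),np.round(f,2),np.round(s["wrist_torque"],2),round(s["opening"],3))
    if r or f[2]>12: break
```

```text
128 False 19.36 [628.19 149.48 127.81] [-0.09 -0.02  0.7 ] [0.02 0.03 0.  ] 0.311
122 False 19.75 [628.13 149.46 121.72] [-0.67  0.12  0.74] [ 0.01  0.01 -0.03] 0.309
118 False 20.06 [628.15 149.47 117.76] [-1.71 -0.08  1.58] [0.02 0.   0.  ] 0.311
114 False 20.37 [628.76 149.45 114.47] [-0.9  -0.08  4.37] [-0.1   0.01 -0.01] 0.312
111 False 20.63 [628.7  149.49 111.24] [-1.33 -0.08  4.94] [-0.1  -0.11  0.02] 0.312
108 False 20.9 [628.7  149.46 108.21] [-0.03 -0.14  6.36] [-0.13 -0.12  0.01] 0.31
106 False 21.3 [628.65 149.51 106.29] [ 0.15 -0.21  6.81] [-0.02 -0.3  -0.03] 0.31
105 False 21.7 [628.6  149.53 105.18] [ 0.91 -0.65  5.85] [-0.1  -0.5   0.01] 0.307
104 False 22.1 [628.58 149.5  104.19] [ 1.07 -0.23  7.37] [-0.07 -0.43 -0.05] 0.313
103.4 False 22.5 [628.6  149.52 103.66] [ 0.14 -0.65  7.17] [-0.06 -0.49  0.03] 0.313
102.9 False 22.9 [628.58 149.48 103.33] [-0.89 -0.64  7.9 ] [-0.12 -0.31 -0.05] 0.309
102.4 False 23.3 [628.66 149.51 103.3 ] [-0.06 -0.66 11.24] [-0.2  -0.08 -0.01] 0.311
101.9 False 23.7 [628.69 149.5  103.26] [-1.43 -0.2  12.14] [-0.2   0.08  0.01] 0.312
```

The stop is reached at TCP z 103.3, against 103.4 predicted, with the force rising stiffly to 12 N. One last look before handing in.

Run:
```python
from h import *
bot.dwell(.4)
s=bot.get_state();print(s["t"],s["tcp_pos"],s["contact_force"],s["opening"])
im=imaging.capture("scene");cv2.imwrite("pics/fin.png",cv2.resize(im[130:350,240:440],None,fx=2.7,fy=2.7,interpolation=cv2.INTER_CUBIC))
```

```text
24.1 [628.7076879  149.5037894  103.28175135] [-0.66785117 -0.89804599 10.97593062] 0.3109771659907973
```

View pics/fin.png

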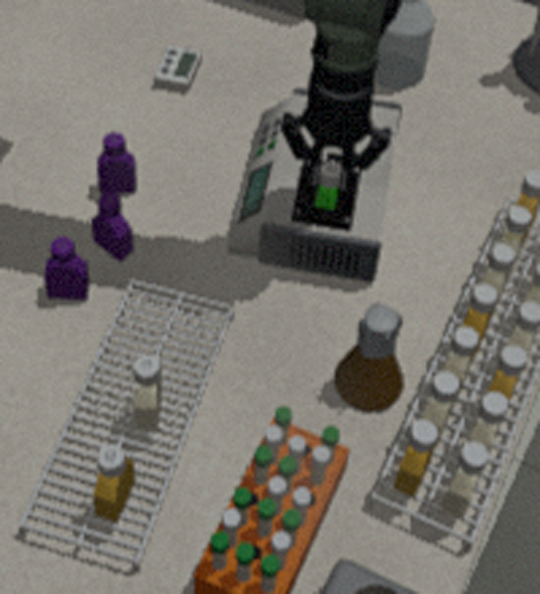

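The flask is seated in the slot at crop (327,195) with its cap in the fingers. The pale flask (147,390) and the straw one (113,480) still stand. I'll hand it in.

```bash
python3 -c "
from bench import bot
print(bot.sign_off())"
```

```text
the job is handed in; nothing more can be done
None
```

The job is handed in at about 24 s of the 58 s allowed; the interface gives no verdict. I zeroed the reader with the well empty, then carried the green flask by its cap to the slot. It is now held down on the lift with the cap still gripped.

- **Plunger:** it reached its stop at z 103.8, about 10 mm of travel, where the force rose stiffly. A picture taken just after showed it back up. The gripper hid it in the final picture, so I did not see it again at the end.
- **Flask and lift:** there was almost no side force on the way in. The lift's spring took up at about 4 N. The stop came at TCP z 103.3 against 103.4 predicted, and the flask is held there with a steady force of about 12 N.
- **Other things:** in the last picture the straw and pale flasks, conical flask, tube rack, timer and media bottle stood where they were. The tip box was outside that crop.
- **Disagreement:** the two cameras differed by about 3 mm in y at the reader. The scene camera read about 2 mm high on both the slot and the held flask, so I used y = 149.5, and the clean entry supports it.
- **Not checked:** the top view of the insertion was blocked by the arm, so I could not confirm the flask's yaw from above.

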